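Seat the grating disc on the table cheese grater

TASK

The steel grating disc is sitting too high on the round table-top cheese grater because its rim notch is not over the drive key. With a fingertip push the disc round by its small peg, either way, until the notch meets the key, then press the disc fully home with the fingertips. Do not lift the disc, and leave the food, glass and utensils around the grater where they stand.

Things in the scene. Friction and masses are not known exactly. Their poses are not given: they have to be found in the camera images.
- grater: Cheese grater base, fixed to the table: a round black housing, 190 mm diameter, 60 mm high. Origin at the centre of its underside; z up along the spindle, the disc's turning axis; x points horizontally from the spindle towards the drive key (a grey button is on the -x side). Its yaw lies within 0.8 rad of 0.
- key_top (a point): Point on top of the drive key, 66 mm from the spindle axis, 74 mm above the table. The key is a bare steel radial rib, 8 mm wide with a rounded top, fixed on the housing's top and standing 14 mm above it; it runs from 57 to 88 mm from the axis, so its outer 16 mm show beyond the disc's rim from above.
- disc (a joint): Turn of the steel disc about the spindle, rad, counterclockwise from above: 0 (or +-2 pi) has the notch over the key. Starts between 0.7 and 5.6. Turns either way without stops; light friction (0.08 N m, 2 N at the peg), stays where left. Disc: 144 mm diameter, 6 mm thick; one notch in the rim, 16 mm wide, 18 mm deep; only the notch can pass the key.
- seat (a joint): How far the disc is down on its spindle, m: 0 at the start (upper face 81 mm above the table, underside 1 mm above the key), 0.012 fully home (upper face 69 mm, key 5 mm proud in the notch). Friction keeps it at the height it is left; pressing takes about 5 N anywhere on it, without tilting. Blocked after 1 to 2 mm unless the notch is within 3.5 degrees of the key. Negative when lifted.
- notch (a point): Point on the disc's upper face in the middle of the notch, 66 mm from the spindle axis.
- peg_top (a point): Centre of the top of the finger peg on the disc: an upright black plastic cylinder, 12 mm diameter, 22 mm tall above the disc's upper face, 45 mm from the spindle axis, straight across the axis from the notch. Its top is 103 mm above the table at the start, 91 mm when the disc is home.
- boss_top (a point): Centre of the flat top of the disc's hub, on the spindle axis: a black plastic boss of 36 mm diameter, 12 mm above the disc's upper face (93 mm above the table at the start, 81 mm when the disc is home). A good place to press.
- cheese: Loose piece of cheese, 100 x 62 x 50 mm high, near the grater. Origin at the centre of its underside.
- jar: Loose closed honey jar, 62 mm diameter, 85 mm high, near the grater. Origin at the centre of its underside.
- tomato: Loose tomato, 72 mm diameter, 60 mm high with its stalk, near the grater. Origin at the centre of its underside.
- walnut: Loose walnut, 36 mm diameter, 34 mm high, near the grater. Origin at its underside.
- glass: Loose empty wine glass, 72 mm diameter, 155 mm high, to the right. Origin at the centre of its foot.
- mill: Loose wooden pepper mill, 54 mm diameter, 140 mm high, to the right. Origin at the centre of its foot.
- knife: Loose cheese knife lying flat to the left, 220 x 28 x 14 mm. Origin near its middle, on the table; x along the blade.
There are look-alikes about, which are no part of the job. Leave any brown or red look-alike of the grater alone.

How it is judged:
By the outcome, as a careful person would: the job done as asked, in the order asked, and still so for the second after the job is handed in, with the robot touching nothing.
It also fails if it takes over 54 s, if anything falls off the work surface, if the arm or the gripper's body presses on something with over 40 N, if the wrist force passes 120 N, or if a joint passes its speed limit or range.

ROBOT

A 6-joint arm with a two-finger parallel gripper is mounted at the origin on the work surface. World frame = base frame: x ahead of the robot, y to its left, z up, the work surface at z = 0. Lengths are in m, angles in rad, forces in N, time in s.
With the tool pointing down it reaches from about 0.25 to 0.725 m from the base axis. Payload 4 kg.
Tool frame: the origin (TCP) lies at the very end of the fingers, on their centre line; the grasp point (between the pads) lies 19 mm behind it; z points along the fingers, y is the line along which they close (so a half turn about z gives the same grasp; the last joint's range is limited). The gripper opens to 85 mm and grips with 20 to 120 N. Pads are 22 mm wide; open, the fingers measure 114 mm over their backs; the gripper's body (76 mm by 85 mm) begins 54 mm behind the grasp point. The pads swing forward as they close: fully open they stand 13 mm farther back than shut.
Start: joints at [1.111, 0.241, 0.005, 1.335, 0, 1.571], TCP at [0.222, 0.448, 0.231] pointing down, gripper open.
Joint ranges: [-2.72, 2.72], [-1.05, 1.87], [-1.09, 1.28], [-1.99, 2.15], [-1.42, 1.44], [-3.14, 3.14]. Speed limits (rad/s): [2.79, 2.79, 3.14, 3.14, 3.14, 3.14].

INTERFACE

Orientations are given as a unit quaternion [x, y, z, w].
In Python, from workcell import bot, vision, workorder gives the robot as it stands.
- The arm moves only by the shell command python3 -m creep 'ROWS' [OPENING]. ROWS is JSON, a list of rows, each a list of 2 entries, a list of its own where there are three numbers: the shift along the tool's x, y, z in mm, then the turn, a rotation vector about the tool's x, y, z in rad. In form: [[[dx, dy, dz], [wx, wy, wz]], ...]. A call has 1 to 12 rows; each row shifts and turns the commanded pose from where the row before left it, along the tool's axes as they then stand; what a row does not reach is not made up. A row lasts 1/8 s, in which the tool goes at most 62.5 mm and 10.7 degrees, less where a joint would pass 70% of its speed; a pose out of reach is approached as far as the arm can. A call is refused whole if a number of a shift passes 62.5 or a number of a turn 0.188, either way. A call with a gripper value outside its range is refused whole. OPENING is the finger opening in mm, from 0 to 85.4, set as the call begins (- or left out, the last holds). The fingers move at their own pace and stop on an object; the grip force is fixed at half the most. Time passes only in rows, so rows that do not move let the fingers close. It gives the time, the measured TCP pose, the force, the opening and the grip force at its end, in the units of the state.
- bot.get_obs(): the state, without advancing time (a new reading comes with each control period).
- vision.camera(name): name is "scene" or "top"; returns a dict with "image" (384x512x3 uint8, blue, green, red), "z_map" (384x512 float32, m along the optical axis (not along the pixel's ray), 0 where there is no reading), "K" (3x3 intrinsics, pixels), "k1" (the pictures are not rectified: a ray, as slopes to the right and down, at radius r is drawn at 1 + k1 r^2 times it, then the intrinsics apply), "rvec" (rotation vector, rad) and "tvec" (3), from world to camera coordinates, as OpenCV has them. Camera axes: x right, y down, z forward; pixel columns grow to the right and rows downward; lengths in m; the calibration is good to about 2 mm. A picture is of the moment at which its call begins.
- workorder.job_done(): hands the job in; it is judged then, once.
Trained networks look in a picture, given as the dict that the camera call returned (one of the last four; its "shot" number tells which), for a name from the list of things; names that differ only in an ending like _2 or _b are one class to them, and where a whole thing is asked for, a point or a joint stands for the part that bears it (a point fixed in the world has none). Each returns a list of dicts, best first, with "score" (0 to 1); they miss things now and then, are a little off and sometimes report something else, mostly with a low value. They report only what shows in the picture. A call takes as long as a camera call. They do not tell look-alikes from the thing itself.
- vision.spot_in(picture, query): "position" ([column, row] in pixels, amid what is visible of it).
- vision.place_of(picture, query): "position" ([column, row] in pixels: a listed point, or the origin of a listed thing).
The state is a dict: "clock": time; "joint_pos": joint angles; "joint_vel": joint speeds; "tau": joint torques, N m; "eef_pos": TCP position; "tool_rot": TCP orientation; "ft_force": force on the tool from outside, world axes, zero at the start; "ft_torque": the same for the moment, N m; "grip_width": finger opening in m; "grasp_force": force on a finger pad.
Only numpy, scipy, OpenCV 4.12 (cv2) and the standard library are available. Lean on these libraries where they do the work, as an engineer would, in place of code of your own. Each camera call takes 0.05 s, during which the arm holds its last target. There are 200 camera calls.

## Working session

There is one attempt and no reset: what is moved stays moved. The work goes in short steps, Python scripts to look and compute and a shell command to move; the robot and the scene stay as the last step left them, time stands still between calls to the robot, and variables do not carry over. Pictures are saved under pics/ and viewed, at most 10 in all, crops included, and the job is handed in when it is done.

```bash
mkdir -p pics
cat > h.py <<'E'
import numpy as np, cv2
from workcell import bot, vision, workorder
from scipy.spatial.transform import Rotation as R
def ray(c,px):
    K=np.array(c["K"]);s=(np.array(px,float)-[K[0,2],K[1,2]])/[K[0,0],K[1,1]]
    u=s.copy()
    for _ in range(20): u=s/(1+c["k1"]*(u@u))
    M=cv2.Rodrigues(np.array(c["rvec"],float))[0];t=np.array(c["tvec"],float).ravel()
    return M,t,np.array([u[0],u[1],1.])
def atz(c,px,z):
    M,t,d=ray(c,px);o=-M.T@t;v=M.T@d
    return o+v*(z-o[2])/v[2]
def depth(c,px):
    M,t,d=ray(c,px);z=c["z_map"][int(round(px[1])),int(round(px[0]))]
    return M.T@(d*z-t)
def proj(c,p):
    M=cv2.Rodrigues(np.array(c["rvec"],float))[0];q=M@np.array(p)+np.array(c["tvec"]).ravel()
    u=q[:2]/q[2];u=u*(1+c["k1"]*(u@u));K=np.array(c["K"]);return K[:2,:2]@u+K[:2,2]
E
python3 - <<'E'
from h import *
for n in("top","scene"):
    c=vision.camera(n);cv2.imwrite(f"pics/{n}0.png",c["image"])
    for q,z in(("grater",0),("key_top",.074),("notch",.081),("peg_top",.103),("boss_top",.093),("cheese",0),("jar",0),("tomato",0),("walnut",0),("glass",0),("mill",0),("knife",0)):
        for r in vision.place_of(c,q)[:3]:
            print(n,q,round(r["score"],2),np.round(r["position"]),atz(c,r["position"],z).round(4))
o=bot.get_obs();print(o["eef_pos"],o["tool_rot"],o["clock"])
E
```

```text
top grater 0.9 [173. 158.] [0.7058 0.336  0.    ]
top grater 0.71 [336. 222.] [ 0.4653 -0.3017  0.    ]
top key_top 0.94 [179. 142.] [0.7501 0.2985 0.074 ]
top key_top 0.85 [270. 180.] [ 0.614  -0.0441  0.074 ]
top key_top 0.82 [348. 205.] [ 0.5264 -0.3316  0.074 ]
top notch 0.92 [244. 183.] [0.6008 0.049  0.081 ]
top notch 0.73 [179. 145.] [0.7394 0.2953 0.081 ]
top notch 0.72 [349. 211.] [ 0.5053 -0.331   0.081 ]
top peg_top 0.96 [335. 234.] [ 0.4242 -0.2751  0.103 ]
top peg_top 0.68 [160. 168.] [0.6488 0.3563 0.103 ]
top peg_top 0.65 [269. 201.] [ 0.536  -0.0401  0.103 ]
top boss_top 0.87 [258. 195.] [ 0.5555 -0.0014  0.093 ]
top boss_top 0.75 [341. 222.] [ 0.4639 -0.2986  0.093 ]
top cheese 0.85 [261. 144.] [ 0.7649 -0.0088  0.    ]
top cheese 0.69 [258. 199.] [0.5503 0.0017 0.    ]
top jar 0.51 [219. 176.] [0.6363 0.1521 0.    ]
top jar 0.51 [130. 194.] [0.5596 0.4981 0.    ]
top tomato 0.58 [285. 228.] [ 0.4385 -0.1055  0.    ]
top walnut 0.47 [283. 232.] [ 0.4228 -0.0995  0.    ]
top walnut 0.44 [307. 190.] [ 0.589  -0.1906  0.    ]
top mill 0.87 [378. 182.] [ 0.6227 -0.4634  
[... 769 characters left out ...]
ne boss_top 0.85 [168. 250.] [ 0.4656 -0.285   0.093 ]
scene boss_top 0.78 [337. 141.] [0.6945 0.3224 0.093 ]
scene boss_top 0.68 [251. 188.] [0.5514 0.0112 0.093 ]
scene cheese 0.92 [307. 238.] [ 0.7621 -0.0019  0.    ]
scene cheese 0.56 [239. 190.] [0.4858 0.0325 0.    ]
scene jar 0.72 [297. 183.] [0.6364 0.1635 0.    ]
scene tomato 0.86 [202. 218.] [ 0.4432 -0.1201  0.    ]
scene walnut 0.5 [229. 257.] [ 0.593  -0.1835  0.    ]
scene glass 0.95 [136. 330.] [ 0.4971 -0.494   0.    ]
scene mill 0.57 [182. 347.] [ 0.6306 -0.4619  0.    ]
scene knife 0.87 [320. 112.] [0.5539 0.5052 0.    ]
[0.22187152 0.44806235 0.23130513] [ 2.27863212e-01  9.73693153e-01 -8.58634660e-06 -1.07263782e-05] 1.3
```

Run:
```python
from h import *
a=cv2.imread("pics/top0.png");b=cv2.imread("pics/scene0.png")
A=cv2.resize(a[145:245,205:325],(600,500),interpolation=cv2.INTER_CUBIC)
cv2.imwrite("pics/a.png",A)
cv2.imwrite("pics/b.png",cv2.resize(b,(768,576)))
```

```text
(no output)
```

View pics/a.png

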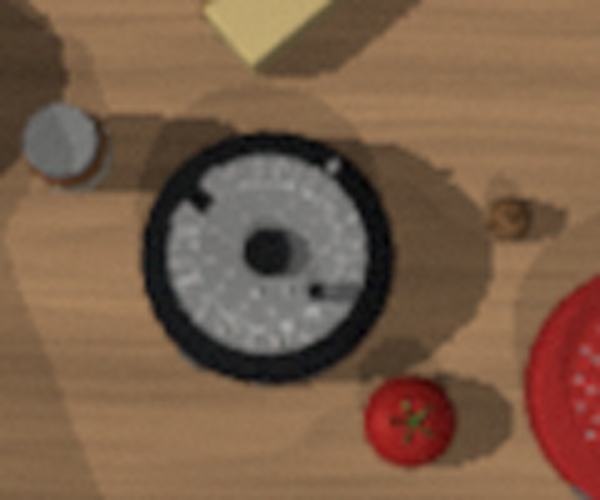

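View pics/b.png

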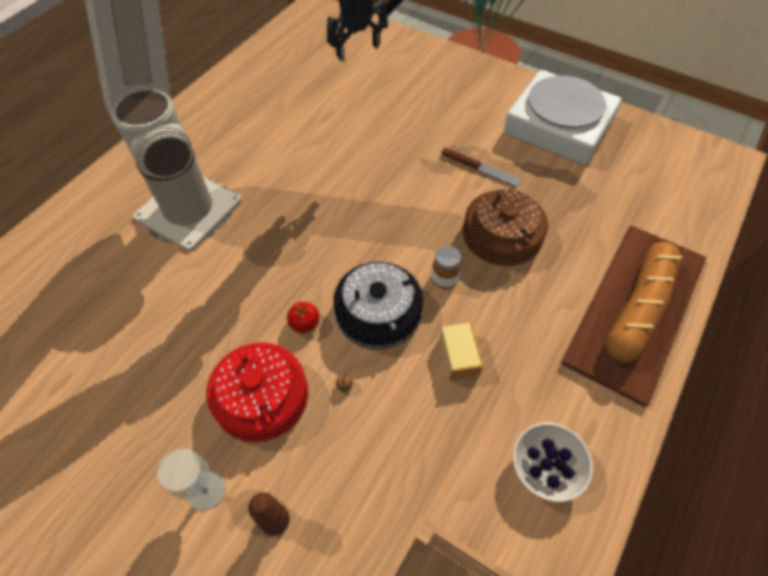

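The black grater sits at about (0.554, 0.002). In the crop its key shows at (333,165), the notch at (200,200) and the peg at (318,290). The red and brown ones are look-alikes. Next I'll refine the centre and angles.

```bash
cat > geo.py <<'E'
from h import *
from scipy.optimize import least_squares
def geo(c,zd=.081,v=True):
    im=c["image"].astype(int);C0=np.array([.554,.002]);hsv=cv2.cvtColor(c["image"],cv2.COLOR_BGR2HSV).astype(int)
    out={}
    uv0=proj(c,[*C0,zd])
    P=[]
    for r in range(int(uv0[1])-40,int(uv0[1])+40):
        for k in range(int(uv0[0])-40,int(uv0[0])+40):
            p=atz(c,(k,r),.06)[:2]; P.append((*p,*atz(c,(k,r),zd)[:2],hsv[r,k,2],hsv[r,k,1]))
    P=np.array(P)
    m=(P[:,4]<45)&(np.hypot(*(P[:,:2]-C0).T)<.1)
    g=(P[:,4]>85)&(P[:,5]<50)&(np.hypot(*(P[:,2:4]-C0).T)<.082)
    for n,q in(("dark",P[m,:2]),("grey",P[g,2:4])):
        (x,y),rr=cv2.minEnclosingCircle(q.astype(np.float32)); print(n,len(q),round(x,4),round(y,4),round(rr,4))
    for q,z in(("grater",0),("key_top",.074),("notch",zd),("peg_top",zd+.022),("boss_top",zd+.012)):
        for r in vision.place_of(c,q):
            p=atz(c,r["position"],z)[:2]-C0
            if np.hypot(*p)<.1: print(q,round(r["score"],2),np.round(r["position"],1),(p+C0).round(4),"rel r %.4f ang %.1f"%(np.hypot(*p),np.degrees(np.arctan2(p[1],p[0]))))
E
python3 - <<'E'
from geo import *
for n in("top","scene","top"): print(n);geo(vision.camera(n))
c=vision.camera("top")
M,t,d=ray(c,(0,0))
Z=[]
for r in range(160,225):
  for k in range(225,290):
    if c["z_map"][r,k]>0: Z.append(depth(c,(k,r)))
Z=np.array(Z);
for lo,hi in((.055,.066),(.076,.087),(.089,.097),(.098,.11)):
    q=Z[(Z[:,2]>lo)&(Z[:,2]<hi)&(np.hypot(Z[:,0]-.554,Z[:,1])<.1)]
    print(lo,len(q),q.mean(0).round(4) if len(q) else'', cv2.minEnclosingCircle(q[:,:2].astype(np.float32)) if len(q) else '')
E
```

```text
top
dark 728 0.5569 -0.0014 0.0933
grey 1075 0.5588 -0.0025 0.0741
grater 0.74 [257.1 202.1] [0.5375 0.003 ] rel r 0.0165 ang 176.7
key_top 0.7 [268.4 180.2] [ 0.6139 -0.0382] rel r 0.0721 ang -33.9
notch 0.89 [244.9 184.6] [0.5953 0.0474] rel r 0.0614 ang 47.7
peg_top 0.96 [267.9 200.6] [ 0.5366 -0.0372] rel r 0.0429 ang -113.9
boss_top 0.77 [259.9 194.5] [ 0.5589 -0.0082] rel r 0.0113 ang -64.3
scene
dark 785 0.5647 -0.0089 0.093
grey 1373 0.5594 0.0017 0.0746
grater 0.85 [253.5 205.9] [0.5606 0.008 ] rel r 0.0089 ang 42.6
key_top 0.97 [258.8 213. ] [ 0.6111 -0.0413] rel r 0.0717 ang -37.2
key_top 0.66 [271.9 185.8] [0.5944 0.0642] rel r 0.0742 ang 57.0
notch 0.88 [270.4 187.2] [0.5953 0.0531] rel r 0.0657 ang 51.0
boss_top 0.98 [253.9 189.5] [0.5604 0.012 ] rel r 0.0119 ang 57.6
top
dark 729 0.5569 -0.0014 0.0933
grey 1074 0.5588 -0.0025 0.0741
grater 0.89 [259.7 197.3] [ 0.5563 -0.0067] rel r 0.0090 ang -75.5
key_top 0.74 [272.3 180.5] [ 0.613  -0.0526] rel r 0.0804 ang -42.8
key_top 0.52 [245.4 180.8] [0.6102 0.0463] rel r 0.0715 ang 38.2
notch 0.69 [244.  185.8] [0.5908 0.0506] rel r 0.0610 ang 52.9
peg_top 0.89 [268.1 201.8] [ 0.5323 -0.038 ] rel r 0.0455 ang -118.4
boss_top 0.57 [260.3 196.2] [ 0.5528 -0.0097] rel r 0.0118 ang -96.0
0.055 726 [ 0.5516 -0.0006  0.0608] ((0.5554375052452087, -0.0022324826568365097), 0.09464748948812485)
0.076 1057 [ 0.554  -0.0027  0.0825] ((0.558073103427887, -0.004700860939919949), 0.07568299770355225)
0.089 68 [ 0.5552 -0.0042  0.0936] ((0.5525723099708557, -0.015366263687610626), 0.06512154638767242)
0.098 14 [ 0.5377 -0.0253  0.1019] ((0.5458032488822937, -0.01773781329393387), 0.03183659911155701)
```

```bash
python3 -m creep '[[[0,0,0],[0,0,0.18]]]' 0; python3 -c "
from h import *
print(bot.get_obs()['joint_pos'])"
```

```text
clock: 2.38
eef_pos: [0.2219, 0.4481, 0.2313]
tool_rot: [0.317, 0.948, -0.0, -0.0]
ft_force: [0.5, 0.5, -0.6]
grip_width: 0.0695
grasp_force: 0.0
[1.11100128e+00 2.40630408e-01 5.02006618e-03 1.33519765e+00
 1.75834069e-05 1.75568996e+00]
```

```bash
cat > to.py <<'E'
import sys
from h import *
o=bot.get_obs();q=R.from_quat(o["tool_rot"])
t=np.array([float(a) for a in sys.argv[1:4]])
y=q.apply([0,1,0]);yaw=np.degrees(np.arctan2(y[1],y[0]))
print("clock",o["clock"],"pos",np.round(o["eef_pos"],4),"y-yaw",yaw.round(1),"tool shift mm",(q.inv().apply(t-o["eef_pos"])*1000).round(1),"grip",o["grip_width"],"j",np.round(o["joint_pos"],2))
if len(sys.argv)>4: print("turn z",np.radians((yaw-float(sys.argv[4])+180)%360-180).round(3))
E
python3 -m creep '[[[0,0,0],[0,0,-0.18]],[[0,0,0],[0,0,-0.18]],[[0,0,0],[0,0,-0.18]],[[0,0,0],[0,0,-0.18]],[[0,0,0],[0,0,-0.18]],[[0,0,0],[0,0,-0.18]],[[0,0,0],[0,0,-0.18]],[[0,0,0],[0,0,-0.18]],[[0,0,0],[0,0,-0.18]],[[0,0,0],[0,0,-0.18]],[[0,0,0],[0,0,-0.18]],[[0,0,0],[0,0,-0.18]]]' 0
python3 to.py .5612 -.0447 .15 187
python3 - <<'E'
from h import *
c=vision.camera("top");im=c["image"];C=np.array([.556,-.002])
hsv=cv2.cvtColor(im,cv2.COLOR_BGR2HSV).astype(int)
K=[];N=[];Q=[]
for r in range(160,230):
  for k in range(220,295):
    a=atz(c,(k,r),.070)[:2]-C;b=atz(c,(k,r),.078)[:2]-C;d=atz(c,(k,r),.10)[:2]-C;v=hsv[r,k,2]
    if .074<np.hypot(*a)<.091 and v>70: K.append((*a,v))
    if .055<np.hypot(*b)<.068 and v<60: N.append((*b,v))
    if .035<np.hypot(*d)<.055 and v<60: Q.append((*d,v))
for X in(K,N,Q):
    X=np.array(X);print(len(X));print(np.c_[np.hypot(X[:,0],X[:,1])*1000,np.degrees(np.arctan2(X[:,1],X[:,0])),X[:,2]].round(0).astype(int).tolist()[:40])
E
```

```text
clock: 3.88
eef_pos: [0.2219, 0.4481, 0.2313]
tool_rot: [-0.691, 0.723, -0.0, -0.0]
ft_force: [-0.6, -0.1, 0.7]
grip_width: 0.0005
grasp_force: 0.0
clock 3.875 pos [0.2219 0.4481 0.2313] y-yaw 177.4 tool shift mm [ 477.1 -361.    81.3] grip 0.0004976468348182126 j [ 1.11  0.24  0.    1.34  0.   -0.42]
turn z -0.167
29
[[76, 16, 73], [75, 13, 85], [74, 10, 95], [74, -7, 100], [75, -10, 79], [75, 22, 90], [84, -33, 99], [86, -35, 82], [76, 31, 85], [74, 28, 86], [75, -28, 77], [79, -32, 82], [81, -34, 118], [83, -37, 82], [77, 37, 72], [75, 35, 103], [76, -34, 82], [78, -36, 85], [75, -38, 71], [75, 65, 103], [77, 69, 84], [75, 71, 87], [74, 74, 83], [75, 86, 78], [75, 89, 76], [74, 92, 76], [75, 94, 80], [75, 97, 77], [74, 109, 72]]
9
[[67, 47, 40], [67, 52, 22], [65, 50, 24], [62, 47, 35], [65, 54, 26], [62, 52, 24], [59, 50, 36], [63, 57, 48], [60, 55, 32]]
7
[[40, -127, 41], [43, -124, 33], [46, -122, 59], [43, -131, 25], [45, -128, 30], [48, -125, 56], [48, -131, 53]]
```

```bash
python3 -m creep '[[[39.8,-30.1,6],[0,0,0]],[[39.8,-30.1,6],[0,0,0]],[[39.8,-30.1,6],[0,0,0]],[[39.8,-30.1,6],[0,0,0]],[[39.8,-30.1,6],[0,0,0]],[[39.8,-30.1,6],[0,0,0]],[[39.8,-30.1,6],[0,0,0]],[[39.8,-30.1,6],[0,0,0]],[[39.8,-30.1,6],[0,0,0]],[[39.8,-30.1,6],[0,0,0]],[[39.8,-30.1,6],[0,0,0]],[[0,0,0],[0,0,-0.167]]]'
python3 to.py .563 -.0447 .089 187
```

```text
clock: 5.42
eef_pos: [0.5319, -0.0089, 0.1644]
tool_rot: [0.746, -0.666, 0.0, 0.0]
ft_force: [0.1, -0.4, -0.2]
grip_width: 0.0002
grasp_force: 0.0
clock 5.425 pos [ 0.5319 -0.0089  0.1644] y-yaw -173.5 tool shift mm [ 39.  -26.9  75.5] grip 0.00015629495483514828 j [-0.02  0.34 -0.03  1.19 -0.   -1.7 ]
turn z -0.009
```

```bash
python3 -m creep '[[[20,-13.5,0],[0,0,0]],[[19,-13.4,0],[0,0,0]],[[0,0,20],[0,0,0]],[[0,0,20],[0,0,0]],[[0,0,15],[0,0,0]],[[0,0,10],[0,0,0]],[[0,0,5],[0,0,0]],[[0,0,4],[0,0,0]],[[0,0,0],[0,0,0]]]'
python3 to.py .563 -.0447 .089 187
python3 - <<'E'
from h import *
c=vision.camera("scene");a=c["image"][150:250,180:330];cv2.imwrite("pics/c.png",cv2.resize(a,(750,500),interpolation=cv2.INTER_CUBIC))
E
```

```text
clock: 6.55
eef_pos: [0.5618, -0.0415, 0.0914]
tool_rot: [0.747, -0.665, 0.0, -0.0]
ft_force: [0.3, -0.0, 0.6]
grip_width: -0.0003
grasp_force: 0.0
clock 6.55 pos [ 0.5618 -0.0415  0.0914] y-yaw -173.3 tool shift mm [ 3.3 -0.8  2.4] grip -0.0002516975578267482 j [-0.07  0.46 -0.06  1.05 -0.   -1.76]
turn z -0.006
```

View pics/c.png

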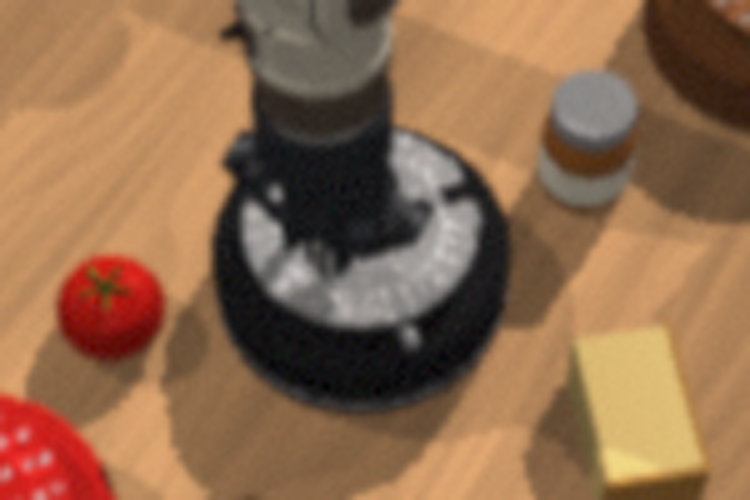

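The closed fingertip is at about (325,260) in the crop, between the boss and the rim. The notch is at (455,190), still where it was. Now I'll push round clockwise.

```bash
python3 -m creep '[[[3.5,0,2],[0,0,0]],[[-0.3,5.15,0],[0,0,0.12]],[[-0.3,5.15,0],[0,0,0.12]],[[-0.3,5.15,0],[0,0,0.12]],[[-0.3,5.15,0],[0,0,0.12]],[[-0.3,5.15,0],[0,0,0.12]],[[-0.3,5.15,0],[0,0,0.12]],[[-0.3,5.15,0],[0,0,0.12]],[[-0.3,5.15,0],[0,0,0.12]],[[-0.3,5.15,0],[0,0,0.12]],[[-0.3,5.15,0],[0,0,0.12]],[[0,0,0],[0,0,0]]]'
python3 to.py .513 -.002 .089 90
python3 - <<'E'
from geo import *
c=vision.camera("scene");a=c["image"][150:250,180:330];cv2.imwrite("pics/d.png",cv2.resize(a,(750,500),interpolation=cv2.INTER_CUBIC));geo(c)
E
```

```text
clock: 8.1
eef_pos: [0.5192, -0.0229, 0.0896]
tool_rot: [-0.242, 0.97, -0.0, 0.0]
ft_force: [-0.4, -0.9, 0.7]
grip_width: 0.0001
grasp_force: 0.4
clock 8.1 pos [ 0.5192 -0.0229  0.0896] y-yaw 118.0 tool shift mm [-4.4 21.3  0.6] grip 7.025577629021773e-05 j [-0.04  0.38 -0.18  1.   -0.   -0.53]
turn z 0.488
dark 917 0.554 0.0019 0.0999
grey 1207 0.5596 0.0009 0.0741
grater 0.75 [251.2 209.7] [ 0.5619 -0.0081] rel r 0.0128 ang -52.2
key_top 0.78 [258.1 214.9] [ 0.6128 -0.048 ] rel r 0.0772 ang -40.4
notch 0.87 [268.3 199.9] [0.6136 0.0097] rel r 0.0601 ang 7.4
peg_top 0.79 [239.8 180.5] [0.5093 0.0117] rel r 0.0458 ang 167.8
boss_top 0.9 [253.4 188.9] [0.5579 0.0131] rel r 0.0117 ang 70.7
```

View pics/d.png

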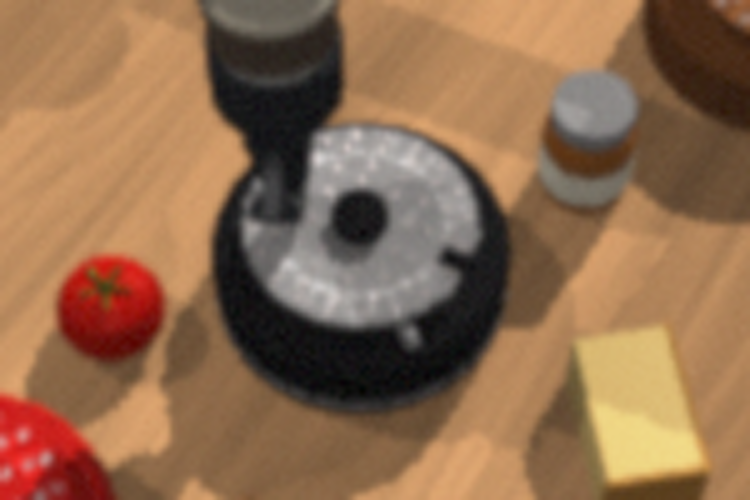

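The notch has turned to (455,258) in the crop and the key is at (410,335). The disc turns freely, with roughly 40° to go. I'll write a sharper angle measure.

```bash
cat > ang.py <<'E'
from h import *
def ang(c,C=(.557,-.001),zd=.081):
    C=np.array(C);im=cv2.cvtColor(c["image"],cv2.COLOR_BGR2GRAY).astype(np.float32)
    th=np.radians(np.arange(-80,40,.5))
    def prof(r,z):
        P=np.array([proj(c,[C[0]+r*np.cos(t),C[1]+r*np.sin(t),z]) for t in th],np.float32)
        return cv2.remap(im,P[:,0][None],P[:,1][None],cv2.INTER_LINEAR)[0]
    k=np.mean([prof(r,.072) for r in(.078,.081,.084)],0); n=np.mean([prof(r,zd-.002) for r in(.058,.061,.064)],0)
    k=np.clip(k-np.percentile(k,50)-.3*np.ptp(k),0,None); w=np.percentile(n,60)
    n=np.clip(.55*w-n,0,None);d=np.degrees(th)
    def cen(x):
        if x.max()<=0:return None
        i=x.argmax();m=abs(d-d[i])<12;return round(float((d*x)[m].sum()/x[m].sum()),1)
    return cen(k),cen(n)
E
python3 - <<'E'
from ang import *
for n in("scene","top"):
    c=vision.camera(n)
    for C in((.557,-.001),(.554,.0),(.557,-.004)): print(n,C,ang(c,C))
E
```

```text
scene (0.557, -0.001) (-33.9, 9.4)
scene (0.554, 0.0) (-33.3, 8.2)
scene (0.557, -0.004) (-32.2, 12.1)
top (0.557, -0.001) (-63.0, 6.0)
top (0.554, 0.0) (-63.9, 5.6)
top (0.557, -0.004) (-59.2, 8.5)
```

```bash
python3 -m creep '[[[-0.3,5.15,0],[0,0,0.12]],[[-0.3,5.15,0],[0,0,0.12]],[[-0.3,5.15,0],[0,0,0.12]],[[-0.3,5.15,0],[0,0,0.12]],[[-0.3,5.15,0],[0,0,0.12]],[[0,0,0],[0,0,0]]]'
python3 to.py .513 -.002 .089 90
python3 - <<'E'
from ang import *
for n in("scene","top"):
    c=vision.camera(n)
    for C in((.557,-.001),(.554,.0),(.557,-.004)): print(n,C,ang(c,C))
E
```

```text
clock: 9.25
eef_pos: [0.5139, 0.0028, 0.0891]
tool_rot: [0.055, 0.998, 0.0, -0.0]
ft_force: [-0.7, -0.0, 0.5]
grip_width: -0.0002
grasp_force: 0.3
clock 9.25 pos [0.5139 0.0028 0.0891] y-yaw 83.7 tool shift mm [ 0.4 -4.9  0.1] grip -0.00016161633990898806 j [ 0.01  0.38 -0.2   1.    0.    0.12]
turn z -0.111
scene (0.557, -0.001) (-33.9, -25.5)
scene (0.554, 0.0) (-33.1, -25.2)
scene (0.557, -0.004) (-32.2, -23.0)
top (0.557, -0.001) (-35.4, None)
top (0.554, 0.0) (-35.1, None)
top (0.557, -0.004) (-33.5, None)
```

```bash
python3 -m creep '[[[-0.1,3.2,0],[0,0,0.075]],[[-0.1,3.2,0],[0,0,0.075]],[[0,0,0],[0,0,0]],[[0,0,0],[0,0,0]]]'
python3 to.py .513 -.002 .089 90
python3 - <<'E'
from ang import *
for n in("scene","top"):
    c=vision.camera(n)
    x,y,w,h,s=(220,170,60,60,8) if n=="scene" else (225,160,70,65,8)
    cv2.imwrite(f"pics/e{n}.png",cv2.resize(c["image"][y:y+h,x:x+w],None,fx=s,fy=s,interpolation=cv2.INTER_CUBIC))
    for C in((.557,-.001),(.554,.0),(.557,-.004)): print(n,C,ang(c,C))
a,b=[cv2.imread(f"pics/e{n}.png") for n in("scene","top")]
cv2.imwrite("pics/e.png",cv2.resize(np.hstack([cv2.resize(a,(480,480)),cv2.resize(b,(480,480))]),(800,400)))
E
```

```text
clock: 9.85
eef_pos: [0.5153, 0.0087, 0.0892]
tool_rot: [0.13, 0.991, 0.0, -0.0]
ft_force: [-0.9, -0.5, 0.3]
grip_width: 0.0001
grasp_force: 0.5
clock 9.85 pos [0.5153 0.0087 0.0892] y-yaw 75.0 tool shift mm [ -0.6 -10.9   0.2] grip 0.00014641758918775398 j [ 0.02  0.38 -0.19  1.    0.    0.28]
turn z -0.261
scene (0.557, -0.001) (-33.9, -33.6)
scene (0.554, 0.0) (-33.3, -33.0)
scene (0.557, -0.004) (-32.2, -30.8)
top (0.557, -0.001) (-35.4, None)
top (0.554, 0.0) (-34.9, None)
top (0.557, -0.004) (-33.6, None)
```

View pics/e.png

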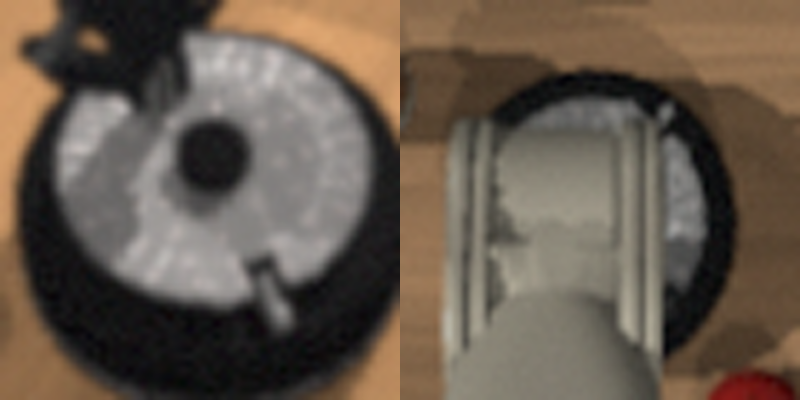

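The key (275,300) is lined up with the notch (262,268). The fingertip is on the peg at the upper left. I'll back off, lift, and press on the boss.

```bash
python3 -m creep '[[[0,-4,0],[0,0,0]],[[0,0,-20],[0,0,0]],[[0,0,-25],[0,0,0]],[[-21.4,2.7,0],[0,0,0]],[[-21.4,2.7,0],[0,0,0]],[[0,0,15],[0,0,0]],[[0,0,13],[0,0,0]],[[0,0,6],[0,0,0]],[[0,0,0],[0,0,0]]]'
python3 to.py .557 -.001 .093
python3 - <<'E'
from ang import *
for n in("scene",): print(ang(vision.camera(n)))
E
```

```text
clock: 11.08
eef_pos: [0.5559, -0.0009, 0.0993]
tool_rot: [0.131, 0.991, -0.0, -0.001]
ft_force: [0.4, 0.2, -0.1]
grip_width: 0.0003
grasp_force: 0.0
clock 11.075 pos [ 0.5559 -0.0009  0.0993] y-yaw 75.0 tool shift mm [-1.1  0.2  6.3] grip 0.00025884974221681537 j [-0.    0.44 -0.06  1.07  0.    0.26]
(-34.0, -32.8)
```

Now I'll press gently, first to just past the point where it would be blocked.

```bash
python3 -m creep '[[[0,0,4],[0,0,0]],[[0,0,3],[0,0,0]],[[0,0,2],[0,0,0]],[[0,0,1],[0,0,0]],[[0,0,0],[0,0,0]]]'
python3 -m creep '[[[0,0,1],[0,0,0]],[[0,0,1],[0,0,0]],[[0,0,0],[0,0,0]]]'
```

```text
clock: 11.75
eef_pos: [0.5573, -0.001, 0.0907]
tool_rot: [0.131, 0.991, 0.0, 0.0]
ft_force: [-0.9, 0.3, 3.7]
grip_width: 0.0
grasp_force: 2.1
clock: 12.12
eef_pos: [0.5573, -0.001, 0.0883]
tool_rot: [0.131, 0.991, 0.0, 0.0]
ft_force: [0.2, 0.4, 4.2]
grip_width: 0.0001
grasp_force: 1.8
```

```bash
python3 -m creep '[[[0,0,2],[0,0,0]],[[0,0,2],[0,0,0]],[[0,0,2],[0,0,0]],[[0,0,1],[0,0,0]],[[0,0,1],[0,0,0]],[[0,0,0],[0,0,0]]]'
python3 -m creep '[[[0,0,1],[0,0,0]],[[0,0,0.5],[0,0,0]],[[0,0,0],[0,0,0]]]'
```

```text
clock: 12.88
eef_pos: [0.5573, -0.001, 0.0809]
tool_rot: [0.131, 0.991, 0.0, 0.0]
ft_force: [-2.5, -0.0, 8.1]
grip_width: 0.0
grasp_force: 3.6
clock: 13.25
eef_pos: [0.5574, -0.001, 0.0806]
tool_rot: [0.131, 0.991, 0.0, 0.001]
ft_force: [-4.2, 0.1, 14.3]
grip_width: 0.0002
grasp_force: 7.1
```

```bash
python3 -m creep '[[[0,0,1.5],[0,0,0]],[[0,0,0],[0,0,0]]]'
python3 -m creep '[[[0,0,-10],[0,0,0]],[[0,0,-30],[0,0,0]],[[0,0,-50],[0,0,0]],[[0,0,-50],[0,0,0]],[[50,0,0],[0,0,0]],[[60,0,0],[0,0,0]],[[60,0,0],[0,0,0]],[[60,0,0],[0,0,0]],[[0,0,0],[0,0,0]]]'
python3 - <<'E'
from ang import *
c=vision.camera("scene");cv2.imwrite("pics/f.png",cv2.resize(c["image"][150:290,130:340],(800,533),interpolation=cv2.INTER_CUBIC))
d=vision.camera("top");print(ang(c,zd=.069),ang(d,zd=.069))
Z=np.array([depth(d,(k,r)) for r in range(160,225) for k in range(225,290)])
rr=np.hypot(Z[:,0]-.557,Z[:,1]+.001)
print(np.median(Z[(rr>.05)&(rr<.068),2]),np.median(Z[rr<.012,2]),np.median(Z[(rr>.077)&(rr<.09),2]))
E
```

```text
clock: 13.5
eef_pos: [0.5574, -0.001, 0.0802]
tool_rot: [0.131, 0.991, 0.0, 0.001]
ft_force: [-7.0, 0.5, 20.4]
grip_width: 0.0005
grasp_force: 10.1
clock: 14.62
eef_pos: [0.3303, 0.0588, 0.2162]
tool_rot: [0.13, 0.992, -0.001, -0.002]
ft_force: [1.6, 0.2, -0.1]
grip_width: 0.0002
grasp_force: 0.0
(-33.8, -37.8) (-35.3, -40.6)
0.07058969180740876 0.08303215261496506 0.061641617569455326
```

View pics/f.png

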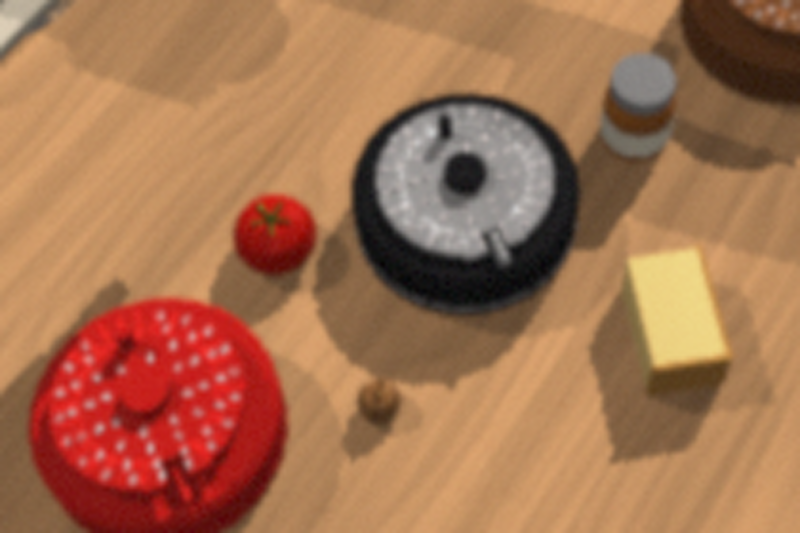

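The disc has dropped with the key standing in the notch at (498,245). Measured against the housing top, the disc's upper face is 9 mm up and the boss 21 mm, which is fully home. The food around the grater hasn't moved.

```bash
python3 -c "
from workcell import workorder
print(workorder.job_done())"
```

```text
the job is handed in; nothing more can be done
None
```

I pushed the disc round by its peg until the notch met the key, then pressed it fully home. The arm is clear, the food beside the grater hasn't moved, and the job was handed in at about 15 s.

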